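# Build up a spotlight in the assembly nest

### The arm

A 7-joint arm with a two-finger parallel gripper is mounted at the origin on the work surface. World frame = base frame: x ahead of the robot, y to its left, z up, the work surface at z = 0. Lengths are in m, angles in rad, forces in N, time in s.
With the tool pointing down it reaches from about 0.35 to 0.9 m from the base axis. Payload 19.9 kg.
Tool frame: the origin (TCP) lies between the finger pads; the fingertips stand 19 mm ahead of it and the grasp point (between the pads) is the TCP; z points along the fingers, y is the direction in which the jaws open and shut (so a half turn about z gives the same grasp; the last joint's range is limited). The gripper opens to 94 mm and grips with 3 to 60 N. Pads are 16 mm wide; open, the fingers measure 119 mm over their backs; the gripper's body (75 mm by 177 mm) begins 78 mm behind the grasp point.
Start: joints at [1.129, 0.417, -0.01, 1.614, 0.005, 1.111, -0.053], TCP at [0.244, -0.575, 0.224] pointing down, gripper open.
Joint ranges: [-2.81, 2.81], [-0.39, 2.02], [-1.27, 1.25], [0.06, 2.57], [-1.19, 4.33], [0.19, 2], [-2.82, 2.82]. Speed limits (rad/s): [1.89, 1.89, 2.39, 2.39, 3.01, 3.01, 3.01].

### API

Orientations are given as a 3x3 rotation matrix whose columns are the frame's x, y, z axes.
In Python, from rig import robot gives the robot as it stands. Calls block until the motion is done:
- robot.move_ptp(position, orientation): joint-space move of the TCP to a pose.
- robot.move_linear(position, velocity=0.15, frame=None, threshold=None): straight line of the TCP; frame=None keeps the orientation; velocity is the mean speed in m/s. With threshold (N) it stops when the force on the tool has changed by that much, and returns True; else False.
- robot.goto_joints(angles): joint-space move.
- robot.gripper_to(opening): finger opening in m; the grip force is fixed at half the most; returns when the fingers have stopped.
- robot.pause(seconds).
- robot.ik(position, orientation): joint angles nearest the present ones, or None.
- robot.get_state(): the state.
- robot.grab_frame(name): name is "scene" or "top" or "wrist"; returns the picture (400x640x3 uint8, red, green, blue); there is no depth.
- robot.camera_info(name): a dict with "fx", "fy", "cx", "cy" (pixels), "rvec" (rotation vector, rad) and "tvec" (3), from world to camera coordinates, as OpenCV has them. Camera axes: x right, y down, z forward; pixel columns grow to the right and rows downward; lengths in m; the calibration is good to about 2 mm. A picture is of the moment at which its call begins: read the wrist's pose just before it. camera_info takes no time and is no camera call; for the wrist camera it gives the pose at the moment of the call.
A pose or a line that the arm cannot do raises robot.PlanningError and nothing moves.
- robot.sign_off(): hands the job in, once; it reports no verdict.
The state is a dict: "time": time; "qpos": joint angles; "joint_vel": joint speeds; "effort": joint torques, N m; "ee_pos": TCP position; "tool_rot": TCP orientation; "force": force on the tool from outside, world axes, zero at the start; "moment": the same for the moment, N m; "opening": finger opening in m.
Only numpy, scipy, OpenCV 4.12 (cv2) and the standard library are available. Lean on these libraries where they do the work, as an engineer would, in place of code of your own. Each camera call takes 0.05 s, during which the arm holds its last target. There are 200 camera calls.

### The job

Build up one black-trimmed spotlight in the cream nest: stand the heat sink in it fins down, lay the LED module flat in the recess on top, lift the mirror reflector straight out of the white one and set it down over the module's collar, then cap it with the black ring. Seat each part fully home and let go of it before fetching the next, lower the parts rather than dropping them, and leave the white ring, the white reflector, the screw tray and the blue bottle where they stand.

Things in the scene. Friction and masses are not known exactly. Their poses are not given: they have to be found in the camera images.
- nest: Target: cream nylon nest, fixed: a round open cup on a white square plate 84 x 84 x 6 mm. Origin: centre of the plate's underside, on the bench, z up. Cup 76 mm in outer diameter, flaring to 82 mm at the rim, 22 mm above the bench; bore 58 mm wide, flaring to 64 mm at the rim; flat floor 10 mm above the bench.
- nest_dark: Dark grey nest for a bigger lamp, fixed, not used: the same white plate with a dark cup 80 mm in outer diameter, 22 mm high, bore 68 mm. Origin: centre of the plate's underside.
- heat_sink: Aluminium heat sink (180 g): round finned cylinder, 54 mm in diameter, 44 mm tall, fins down, smooth rim up. Origin: centre of its underside, z up. Recess on top 46 mm wide, 6 mm deep; lower edge chamfered 3 mm. Grip across the outside near the top. Seated, its origin is 10 mm above the nest's.
- led_module: White LED module (35 g): disc 42 mm in diameter, 6 mm thick, chamfered below, with a round collar 26 mm in diameter in the middle, 6 to 18 mm above the origin (last 4 mm tapered to 21 mm), yellow LED dot on top. Origin: centre of its underside, z up. Grip by the collar, fingertips above the disc. Seated, the disc is flush with the heat sink's rim, origin 38 mm above the heat sink's.
- reflector: Mirror-grey reflector (35 g): hollow cone, foot 36 mm wide (hole 31), 46 mm at 22 mm up, then an upright lip 52 mm wide from 22 to 32 mm (opening 41). Origin: centre of its foot, z up. Starts nested loosely in the white one, lip on the white flange, origin 8 mm above its. Grip across the lip, fingertips above the flange; lift straight up. Seated, origin 6 mm above the LED module's.
- reflector_white: White reflector of another lamp (60 g), to be left where it is: a hollow cone with a wide flat flange 66 mm in diameter, 25 to 30 mm above the origin (opening 48 mm). Origin: centre of its foot, on the bench, z up.
- ring_black: Black front ring (45 g): round cap 63 mm in outer diameter, 16 mm high, open below (bore 57 mm, 13 mm deep), inward flange 3 mm thick on top (opening 44 mm). Origin: centre of its underside, z up; lies flange up. Seated, the flange rests on the reflector's lip, origin 19 mm above the reflector's.
- ring_white: White front ring, the same size as the black one, for another order: leave it. Origin: centre of its underside.
- screw_tray: Red open tray of screws, 64 x 64 x 22 mm: leave it. Origin: centre of its underside.
- threadlock: Small blue bottle with a white cap, 34 mm in diameter, 70 mm tall: leave it. Origin: centre of its underside.
Mind the look-alikes: they are no part of the job. Leave any green look-alike of the heat_sink alone.

How it is judged:
By the outcome, as a careful person would: the job done as asked, in the order asked, and still so for the second after the job is handed in, with the robot touching nothing.
It also fails if it takes over 122 s, if anything falls off the work surface, if the arm or the gripper's body presses on something with over 40 N, if the wrist force passes 120 N, or if a joint passes its speed limit or range.

## Working session

There is one attempt and no reset: what is moved stays moved. The work goes in short steps, each a Python script; the robot and the scene stay as the last script left them, time stands still between calls to the robot, and variables do not carry over. Pictures are saved under pics/ and viewed, about 12 in all and at most 16, crops included, and the job is handed in when it is done.

```bash
mkdir -p pics; ls; python3 - <<'E'
from rig import robot
import cv2
for n in("scene","top"):
    cv2.imwrite(f"pics/{n}0.png",robot.grab_frame(n)[:,:,::-1]); print(n,robot.camera_info(n))
s=robot.get_state();print(s["time"],s["ee_pos"],s["tool_rot"],s["opening"])
E
```

```text
pics
scene {'fx': 510.81285929218745, 'fy': 510.81285929218745, 'cx': 315.00841666080856, 'cy': 201.86505066862054, 'rvec': array([ 1.8103395 ,  1.40325266, -0.71186658]), 'tvec': array([-0.14637858, -0.28883143,  1.86376211])}
top {'fx': 434.60297929002087, 'fy': 434.60297929002087, 'cx': 320.5636150643965, 'cy': 197.84730763248342, 'rvec': array([ 2.13773366, -2.18188503,  0.09678118]), 'tvec': array([0.0110565 , 0.55887575, 0.9300932 ])}
0.1 [ 0.24371503 -0.57520002  0.22389578] [[ 9.20757631e-01  3.90134792e-01 -4.77911289e-04]
 [ 3.90135079e-01 -9.20757136e-01  9.56840293e-04]
 [-6.67435411e-05 -1.06746796e-03 -9.99999428e-01]] 0.09390977802723388
```

View pics/scene0.png

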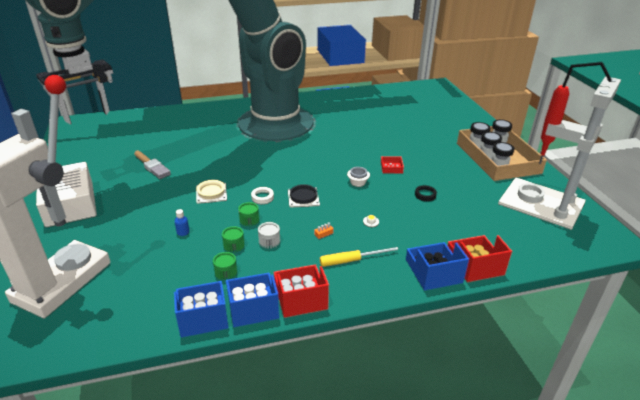

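View pics/top0.png

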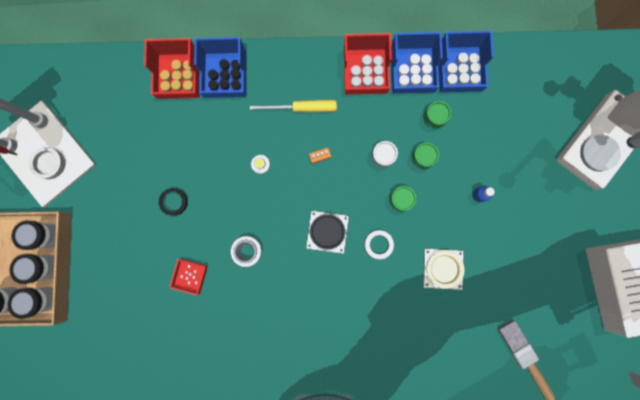

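Top picture: the grey heat sink is at (385,153). It could be confused with the green look-alikes at (438,113), (427,154) and (403,197). The cream nest is at (444,269), not the dark nest at (327,231). The black ring is at (173,201), not the white ring at (379,244). The module is at (260,163), and the reflector sits in the white one at (246,251). In the scene picture these are heat sink (269,229), nest (211,188), module (371,220), reflector (358,174) and black ring (426,192).

```bash
cat > h.py <<'E'
import numpy as np, cv2
from rig import robot
def cam(n):
    c=robot.camera_info(n); R=cv2.Rodrigues(c["rvec"])[0]
    K=np.array([[c["fx"],0,c["cx"]],[0,c["fy"],c["cy"]],[0,0,1]]); return K,R,np.array(c["tvec"])
def ray(c,p):
    K,R,t=c; d=R.T@np.linalg.inv(K)@[p[0],p[1],1]; return -R.T@t,d/np.linalg.norm(d)
def plane(c,p,z):
    o,d=ray(c,p); return o+d*(z-o[2])/d[2]
def proj(c,X):
    K,R,t=c; q=K@(R@np.array(X)+t); return q[:2]/q[2]
def tri(rays):
    A=sum(np.eye(3)-np.outer(d,d) for o,d in rays); b=sum((np.eye(3)-np.outer(d,d))@o for o,d in rays)
    return np.linalg.solve(A,b)
def down(yaw):  # yaw = direction of the jaw axis (tool y)
    y=np.array([np.cos(yaw),np.sin(yaw),0]); z=np.array([0,0,-1.]); return np.column_stack([np.cross(y,z),y,z])
E
python3 - <<'E'
from h import *
ct,cs=cam("top"),cam("scene")
P=dict(sink=((385,153),(269,228),.044),nest=((444,268.5),(211,187.5),.016),module=((260,163),(371,220),.01),refl=((246,250.5),(358.5,174),.038),black=((173,201.5),(426,193),.01),
 g1=((438,113),(225,259),.04),g2=((427,154),(233,233),.04),g3=((403,197),(249,209),.04),white=((379,244),(262,195),.01))
for k,(a,b,z) in P.items():
    print(k,np.round(tri([ray(ct,a),ray(cs,b)]),3),np.round(plane(ct,a,z),3))
K,R,t=cam("wrist"); s=robot.get_state()
print(K); T=s["tool_rot"]; print("cam in tool",T.T@(-R.T@t-s["ee_pos"]),"\n",np.round(T.T@R.T,3))
a=cv2.resize(robot.grab_frame("top")[90:290,230:480],None,fx=2.6,fy=2.6,interpolation=cv2.INTER_CUBIC)
cv2.imwrite("pics/crop1.png",a[:,:,::-1])
E
```

```text
sink [ 0.654 -0.142  0.043] [ 0.653 -0.144  0.044]
nest [ 0.399 -0.266  0.021] [ 0.399 -0.268  0.016]
module [0.644 0.138 0.009] [0.644 0.136 0.01 ]
refl [0.447 0.167 0.029] [0.447 0.163 0.038]
black [0.561 0.337 0.007] [0.56  0.334 0.01 ]
g1 [ 0.741 -0.263  0.042] [ 0.742 -0.265  0.04 ]
g2 [ 0.65  -0.234  0.042] [ 0.65  -0.236  0.04 ]
g3 [ 0.556 -0.178  0.04 ] [ 0.556 -0.18   0.04 ]
white [ 0.455 -0.127  0.008] [ 0.455 -0.128  0.01 ]
[[305.19116046   0.         322.6331993 ]
 [  0.         305.19116046 195.40554833]
 [  0.           0.           1.        ]]
cam in tool [ 0.06996466  0.00051012 -0.15968201] 
 [[ 0.    -0.97  -0.243]
 [ 1.     0.    -0.   ]
 [ 0.    -0.243  0.97 ]]
```

View pics/crop1.png

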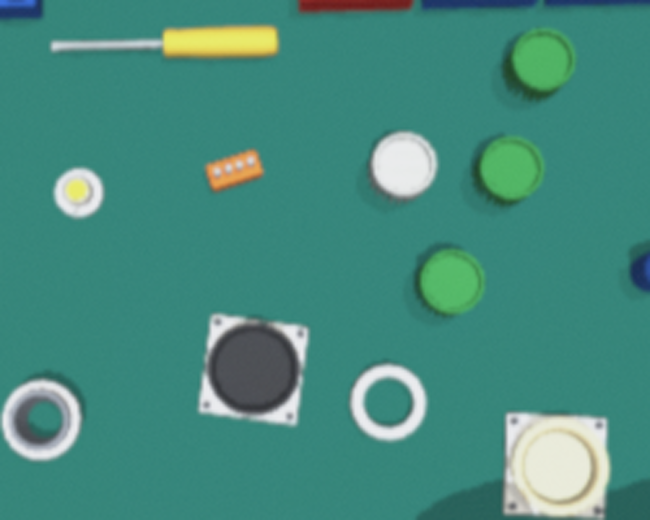

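The crop confirms the choices. The grey-white heat sink is at crop (404,164), apart from the three green ones. The cream nest is at (557,467), the module at (78,191), and the reflector is nested at (42,419). Next come close wrist views of the nest and heat sink.

```bash
cat >> h.py <<'E'
import pickle
def look(tag,xy,yaw,z=0.18,d=0.03):
    """two wrist views; saves frames+calibration"""
    F=down(yaw); out=[]
    for i,s in enumerate((-d,d)):
        p=np.array([xy[0],xy[1],z])+F[:,1]*s
        robot.move_ptp(p,F) if i==0 else robot.move_linear(p,velocity=.12)
        robot.pause(.15); c=cam("wrist"); im=robot.grab_frame("wrist"); out.append((c,im))
    pickle.dump(out,open(f"{tag}.pkl","wb"))
    return out
def sheet(tags,zs,ests,half=75,f=2.5):
    rows=[]
    for t,X in zip(tags,ests):
        r=[]
        for c,im in pickle.load(open(t+".pkl","rb")):
            u,v=np.round(proj(c,X)).astype(int); im=cv2.copyMakeBorder(im,200,200,200,200,cv2.BORDER_CONSTANT)
            r.append(cv2.resize(im[v+200-half:v+200+half,u+200-half:u+200+half],None,fx=f,fy=f,interpolation=cv2.INTER_CUBIC)); print(t,"crop origin",u-half,v-half,"scale",f)
        rows.append(np.hstack(r))
    cv2.imwrite(f"pics/{'_'.join(tags)}.png",np.vstack(rows)[:,:,::-1])
E
python3 - <<'E'
from h import *
y=np.radians(-35)
look("nest",(.399,-.267),y); look("sink",(.654,-.143),y)
sheet(["nest","sink"],0,[(.399,-.267,.02),(.654,-.143,.044)],half=60)
s=robot.get_state();print(s["time"],s["force"],s["qpos"])
E
```

```text
nest crop origin 290 125 scale 2.5
nest crop origin 235 126 scale 2.5
sink crop origin 292 129 scale 2.5
sink crop origin 233 131 scale 2.5
4.5917 [ 0.96166238 -0.09087652 -0.42366389] [ 0.41987955  0.60970773 -0.35119848  1.44520839  0.22011509  1.12529215
 -0.57836992]
```

View pics/nest_sink.png

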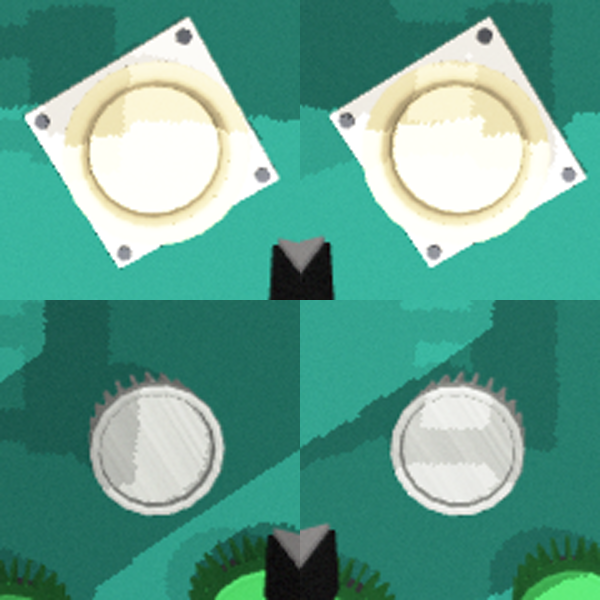

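```bash
cat >> h.py <<'E'
def meas(tag,pts,org,z,scale=2.5):
    V=pickle.load(open(tag+".pkl","rb")); px=[np.array(p)/scale+o-0.3 for p,o in zip(pts,org)]
    print(tag,"tri",np.round(tri([ray(c,p) for (c,_),p in zip(V,px)]),4),"planes",[np.round(plane(c,p,z)[:2],4) for (c,_),p in zip(V,px)])
E
python3 - <<'E'
from h import *
o=[(290,125),(235,126)]
meas("nest",[(154,149),(157.5,149)],o,.012)
meas("nest",[(153,145.8),(157.5,146)],o,.006)
meas("sink",[(156.5,150),(157.5,150)],[(292,129),(233,131)],.044)
E
```

```text
nest tri [ 0.4003 -0.269   0.011 ] planes [array([ 0.4004, -0.2686]), array([ 0.4004, -0.269 ])]
nest tri [ 0.4006 -0.2682  0.0082] planes [array([ 0.4006, -0.2685]), array([ 0.4   , -0.2687])]
sink tri [ 0.656  -0.1445  0.0408] planes [array([ 0.6562, -0.1438]), array([ 0.6567, -0.144 ])]
```

```bash
cat >> h.py <<'E'
def st(m=""):
    s=robot.get_state(); print(m,"t%.1f"%s["time"],np.round(s["ee_pos"],4),"F",np.round(s["force"],1),"op %.4f"%s["opening"]); return s
def pick(xy,z,yaw,op,up=.15,look=False):
    F=down(yaw); robot.gripper_to(op)
    robot.move_ptp([*xy,z+.06],F); robot.move_linear([*xy,z+.012],velocity=.12)
    print("hit",robot.move_linear([*xy,z],velocity=.04,threshold=8)); st("at")
    robot.gripper_to(0.0); st("grip")
    robot.move_linear([*xy,z+.05],velocity=.1); st("lifted")
    robot.move_linear([*xy,up],velocity=.25)
def place(xy,z,yaw,op,high=.16,pre=.03,over=.003,thr=5,rel=True):
    F=down(yaw)
    robot.move_ptp([*xy,high],F); robot.move_linear([*xy,z+pre],velocity=.15)
    robot.pause(.2); st("above")
    h=robot.move_linear([*xy,z-over],velocity=.03,threshold=thr); s=st(f"contact {h} want z {z:.4f}")
    if rel:
        robot.gripper_to(op); st("released"); robot.move_linear([*xy,high],velocity=.2)
E
python3 - <<'E'
from h import *
y=np.radians(-35)
pick((.6564,-.1439),.038,y,.072,up=.16)
place((.4004,-.2687),.048,y,.075,pre=.02,rel=False)
robot.pause(.1)
cv2.imwrite("pics/w_sinkplace.png",robot.grab_frame("wrist")[:,:,::-1])
st()
E
```

```text
hit False
at t6.6 [ 0.6563 -0.1439  0.0379] F [-0.1  0.3 -0.2] op 0.0719
grip t7.0 [ 0.6565 -0.1439  0.0382] F [-0.3  0.5  2.3] op 0.0531
lifted t7.7 [ 0.6562 -0.144   0.0879] F [-1.   0.3 -2.5] op 0.0535
above t10.2 [ 0.4008 -0.269   0.0688] F [ 0.2 -0.4 -1.5] op 0.0533
contact True want z 0.0480 t10.8 [ 0.4001 -0.2685  0.0475] F [ 0.5 -0.6 -0.3] op 0.0531
 t11.0 [ 0.3998 -0.2683  0.0475] F [ 0.1  0.7 -1.8] op 0.0538
```

View pics/w_sinkplace.png

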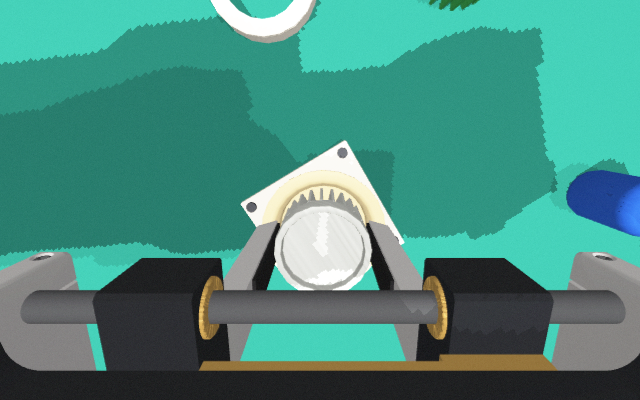

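The wrist view shows the heat sink, centred at (323,248) between the fingers, standing in the cream cup. It made contact at the expected height. I'll nudge it down, release and look.

```bash
python3 - <<'E'
from h import *
y=np.radians(-35)
print(robot.move_linear([.4004,-.2687,.0455],velocity=.02,threshold=8)); s=st("press")
robot.gripper_to(.075); st("rel"); robot.move_linear([.4004,-.2687,.12],velocity=.2)
look("sinkp",(.4004,-.2687),y,z=.2)
ym=np.radians(-35); look("mod",(.644,.137),ym,z=.16)
sheet(["sinkp","mod"],0,[(.4004,-.2687,.054),(.644,.137,.018)],half=60)
st()
E
```

```text
True
press t11.2 [ 0.3998 -0.2684  0.0459] F [-0.5  0.9  7.7] op 0.0537
rel t11.7 [ 0.3996 -0.2682  0.0456] F [0.5 0.3 0.3] op 0.0752
sinkp crop origin 293 129 scale 2.5
sinkp crop origin 234 129 scale 2.5
mod crop origin 291 129 scale 2.5
mod crop origin 234 130 scale 2.5
 t16.6 [0.6682 0.1204 0.1602] F [-0.3  0.4 -0.4] op 0.0750
```

View pics/sinkp_mod.png

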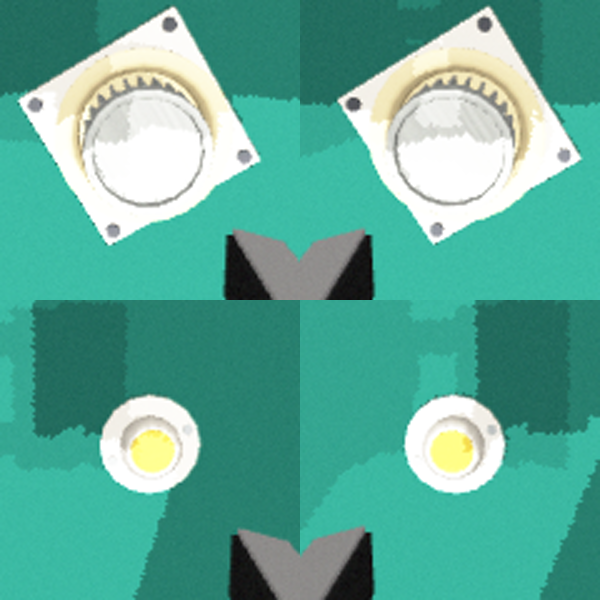

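The heat sink stands upright in the nest, with its recess at crop (148,151) and (152,150). The module's LED dot is at (153,151) and (152,151), and its disc is at (150.5,144) and (155.5,144.5).

```bash
python3 - <<'E'
from h import *
meas("sinkp",[(148.5,151),(152,150)],[(293,129),(234,129)],.053)
o=[(291,129),(234,130)]
meas("mod",[(153,151),(152,151)],o,.018)
meas("mod",[(150.5,144),(155.5,144.5)],o,.005)
E
```

```text
sinkp tri [ 0.3999 -0.2698  0.0475] planes [array([ 0.4001, -0.2684]), array([ 0.401, -0.269])]
mod tri [0.6447 0.1366 0.018 ] planes [array([0.6447, 0.1365]), array([0.6447, 0.1366])]
mod tri [0.6447 0.1363 0.0042] planes [array([0.6448, 0.1365]), array([0.6448, 0.1363])]
```

```bash
python3 - <<'E'
from h import *
y=np.radians(-35)
pick((.6447,.1365),.027,y,.045,up=.16)
place((.4003,-.2686),.075,y,.045,pre=.02,rel=False)
robot.pause(.1); s=st()
im=robot.grab_frame("wrist")
cv2.imwrite("pics/w_mod.png",cv2.resize(im[150:320,220:420],None,fx=3,fy=3)[:,:,::-1])
E
```

```text
hit False
at t18.6 [0.6446 0.1365 0.0269] F [ 0.5 -0.   0.3] op 0.0452
grip t19.1 [0.6448 0.1365 0.0272] F [-0.  -0.5  1.8] op 0.0246
lifted t19.7 [0.6447 0.1363 0.077 ] F [-0.1 -0.5 -1.2] op 0.0243
above t22.7 [ 0.4007 -0.2689  0.0959] F [-0.1  0.5 -0.4] op 0.0242
contact True want z 0.0750 t23.4 [ 0.4    -0.2685  0.0745] F [ 0.2 -0.2  1.2] op 0.0245
 t23.5 [ 0.3999 -0.2683  0.0745] F [-0.7 -0.1  0.2] op 0.0246
```

View pics/w_mod.png

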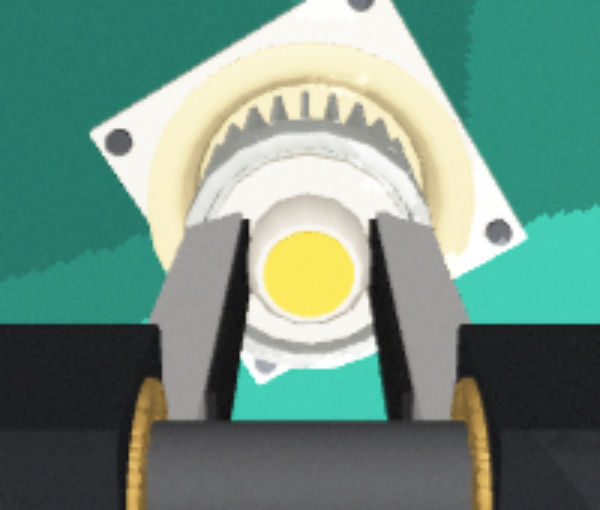

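The module sits in the recess, with its LED dot at crop (309,273) and its disc concentric with the rim. I'll press lightly, release, and look at it and the reflector.

```bash
python3 - <<'E'
from h import *
y=np.radians(-35)
print(robot.move_linear([.4003,-.2686,.0725],velocity=.02,threshold=5)); st("press")
robot.gripper_to(.045); st("rel"); robot.move_linear([.4003,-.2686,.14],velocity=.2)
look("modp",(.4004,-.2687),y,z=.2)
look("refl",(.447,.165),y,z=.18)
sheet(["modp","refl"],0,[(.4004,-.2687,.054),(.447,.165,.035)],half=60)
st()
E
```

```text
True
press t23.7 [ 0.4001 -0.2684  0.0732] F [-3.5  1.7 13.6] op 0.0246
rel t24.2 [ 0.4003 -0.2686  0.0732] F [-1.4  0.9 11.6] op 0.0449
modp crop origin 292 129 scale 2.5
modp crop origin 234 129 scale 2.5
refl crop origin 291 129 scale 2.5
refl crop origin 234 129 scale 2.5
 t28.9 [0.4712 0.1481 0.1801] F [ 0.1  0.7 -1.1] op 0.0447
```

View pics/modp_refl.png

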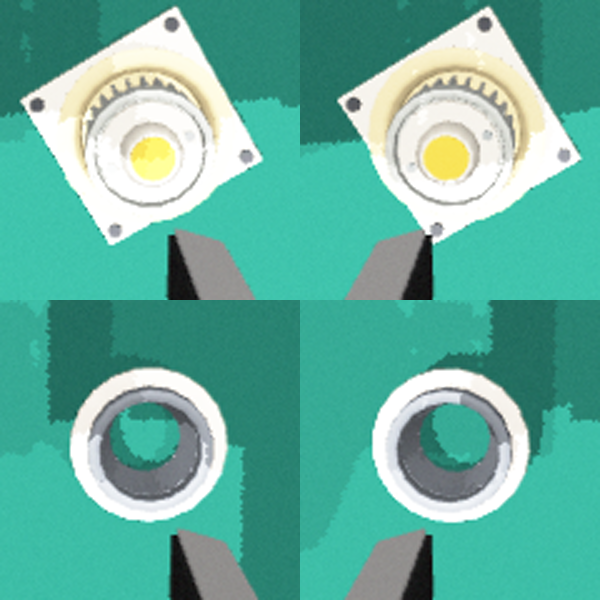

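The module lies flat and concentric. The reflector stands in the white flange, but its lip edges need a closer crop.

```bash
python3 - <<'E'
from h import *
import shutil
sheet(["refl"],0,[(.447,.165,.035)],half=36,f=11)
meas("modp",[(152.5,158),(146,158)],[(292,129),(234,129)],.066)
meas("refl",[(148.5,145),(150.5,145)],[(291,129),(234,129)],.030)
E
```

```text
refl crop origin 315 153 scale 11
refl crop origin 258 153 scale 11
modp tri [ 0.3997 -0.2686  0.0647] planes [array([ 0.3998, -0.2681]), array([ 0.3998, -0.2686])]
refl tri [0.4472 0.1661 0.028 ] planes [array([0.4472, 0.1663]), array([0.4478, 0.1665])]
```

View pics/refl.png

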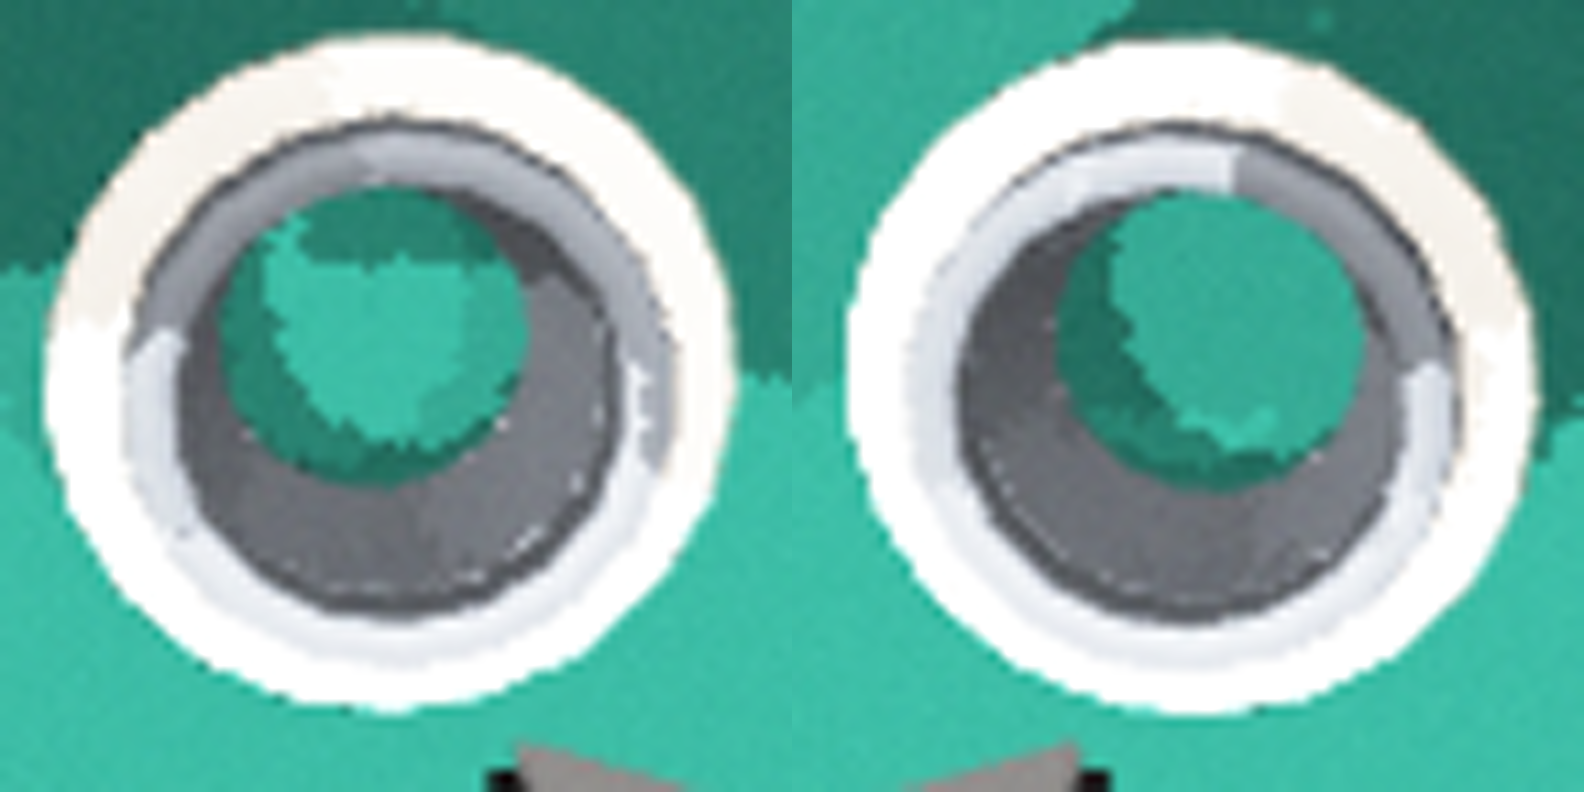

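The close crop shows the grey lip centred at about (396,400) in the left view and (390,402) in the right. The lip rests on the white flange. This crop was wider than the 800 px limit, so I'll keep later ones smaller.

```bash
python3 - <<'E'
from h import *
meas("refl",[(396,400),(390,402)],[(315,153),(258,153)],.040,scale=11)
E
```

```text
refl tri [0.4467 0.1654 0.0359] planes [array([0.4469, 0.1663]), array([0.4476, 0.166 ])]
```

```bash
python3 - <<'E'
from h import *
y=np.radians(-35)
xy=(.4472,.1662); z=.0515
F=down(y); robot.gripper_to(.068)
robot.move_ptp([*xy,z+.06],F); robot.move_linear([*xy,z+.012],velocity=.12)
print("hit",robot.move_linear([*xy,z],velocity=.03,threshold=6)); st("at")
robot.gripper_to(0.0); st("grip")
robot.move_linear([*xy,z+.05],velocity=.05); st("lifted")
robot.move_linear([*xy,.2],velocity=.2)
place((.4001,-.2685),.0975,y,.068,high=.2,pre=.02,over=.002,rel=False)
robot.pause(.1); s=st()
a=robot.grab_frame("wrist")[120:320,200:440]; b=robot.grab_frame("top")[200:330,190:490]
cv2.imwrite("pics/w_refl.png",np.vstack([cv2.resize(a,(360,300)),cv2.resize(b,(360,156))])[:,:,::-1].repeat(2,1).repeat(1,0)) if 0 else cv2.imwrite("pics/w_refl.png",np.vstack([cv2.resize(a,(600,390)),cv2.resize(b,(600,210))])[:,:,::-1])
E
```

```text
hit False
at t31.0 [0.4471 0.1663 0.0515] F [ 0.1 -0.   0.3] op 0.0677
grip t31.4 [0.4473 0.1662 0.0516] F [0.1 0.2 1.7] op 0.0510
lifted t32.6 [0.4471 0.1661 0.1013] F [0.5 0.1 0.4] op 0.0511
above t35.7 [ 0.4004 -0.2689  0.1183] F [ 0.2  0.5 -0.8] op 0.0510
contact True want z 0.0975 t36.4 [ 0.4    -0.2684  0.0973] F [-1.5  1.  10.2] op 0.0511
 t36.5 [ 0.4    -0.2684  0.0974] F [-1.4 -0.1  9.3] op 0.0514
```

View pics/w_refl.png

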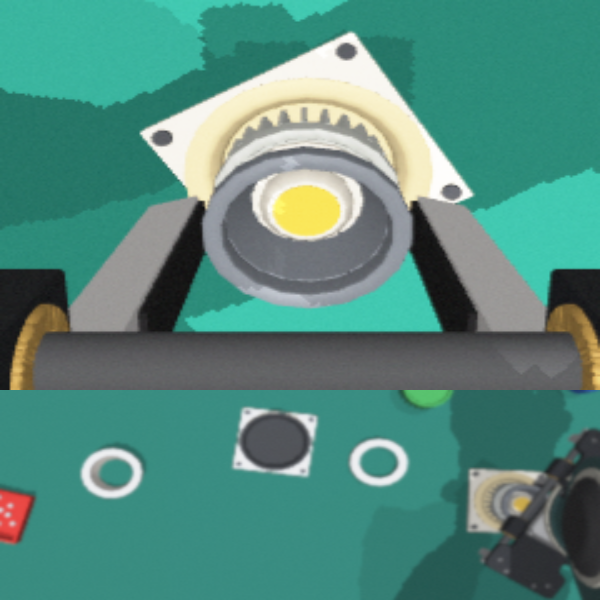

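The reflector stands over the module's collar, with the LED at (306,210) inside it. It bears at the seated height with 9 N. The white reflector, at lower (112,472), stayed put.

```bash
python3 - <<'E'
from h import *
y=np.radians(-35)
robot.gripper_to(.068); st("rel"); robot.move_linear([.4001,-.2685,.17],velocity=.2)
look("reflp",(.4004,-.2687),y,z=.22)
look("ring",(.561,.336),y,z=.16)
sheet(["reflp","ring"],0,[(.4002,-.2685,.086),(.561,.336,.016)],half=48,f=4)
st()
E
```

```text
rel t37.0 [ 0.3996 -0.2684  0.0972] F [ 0.3  0.3 -0.2] op 0.0677
reflp crop origin 305 144 scale 4
reflp crop origin 244 144 scale 4
ring crop origin 303 141 scale 4
ring crop origin 246 142 scale 4
 t42.3 [0.585  0.3194 0.1601] F [ 0.1  0.5 -0.4] op 0.0681
```

View pics/reflp_ring.png

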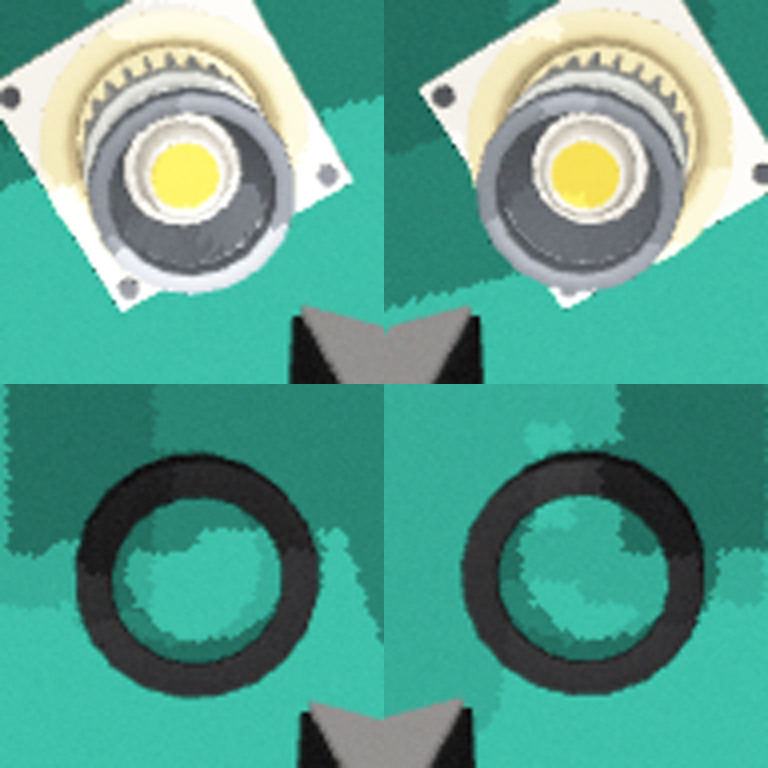

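The reflector's lip is centred at (191.5,190.5) and (198.5,190), level over the stack. The black ring lies flange up at (198.5,191) and (199.5,189.5), relative to each crop.

```bash
python3 - <<'E'
from h import *
meas("reflp",[(191.5,190.5),(198.5,190)],[(305,144),(244,144)],.086,scale=4)
meas("ring",[(198.5,191),(199.5,189.5)],[(303,141),(246,142)],.014,scale=4)
E
```

```text
reflp tri [ 0.3997 -0.2697  0.0788] planes [array([ 0.4002, -0.2678]), array([ 0.4012, -0.2688])]
ring tri [0.5625 0.3355 0.0151] planes [array([0.5625, 0.3353]), array([0.5622, 0.3353])]
```

```bash
python3 - <<'E'
from h import *
y=np.radians(-35)
pick((.5624,.3353),.023,y,.08,up=.21)
place((.4002,-.2685),.096,y,.08,high=.21,pre=.025,over=.002,rel=False)
robot.pause(.1); s=st()
a=robot.grab_frame("wrist")[120:320,200:440]
cv2.imwrite("pics/w_ring.png",cv2.resize(a,(600,500))[:,:,::-1])
E
```

```text
hit False
at t44.2 [0.5623 0.3353 0.0229] F [-0.4  0.6 -0. ] op 0.0799
grip t44.6 [0.5625 0.3354 0.0232] F [ 0.1 -0.3  1.6] op 0.0625
lifted t45.2 [0.5625 0.335  0.073 ] F [-0.5 -0.4 -0.6] op 0.0626
above t49.1 [ 0.4005 -0.2688  0.1217] F [ 0.5  0.9 -1.1] op 0.0627
contact True want z 0.0960 t49.9 [ 0.4002 -0.2684  0.0958] F [-2.1  0.8 11.6] op 0.0626
 t50.0 [ 0.4002 -0.2684  0.0958] F [-2.4  1.3 11.8] op 0.0626
```

View pics/w_ring.png

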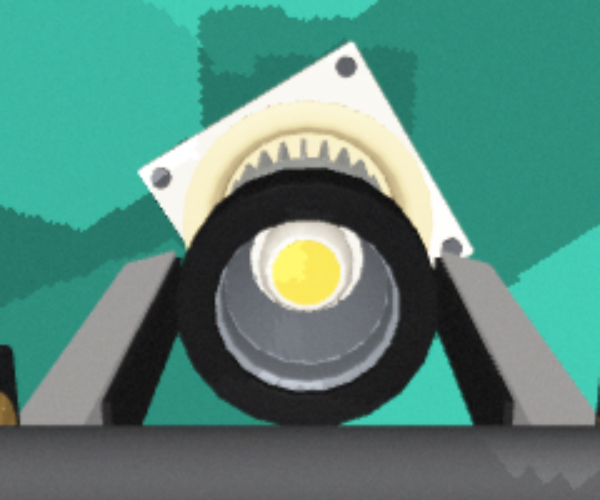

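The ring, centred at (308,297), is home at the expected height. I'll release it, back off and do the final check.

```bash
python3 - <<'E'
from h import *
y=np.radians(-35)
robot.gripper_to(.082); st("rel"); robot.move_linear([.4002,-.2685,.2],velocity=.15)
F=down(y); robot.move_ptp([.35,-.42,.22],F); robot.pause(.5)
look("fin",(.4004,-.2687),y,z=.24,d=.035)
robot.move_ptp([.30,-.50,.26],F); robot.pause(.5)
V=pickle.load(open("fin.pkl","rb")); r=[]
for c,im in V:
    u,v=np.round(proj(c,(.4002,-.2685,.088))).astype(int); r.append(cv2.resize(im[v-60:v+60,u-60:u+60],(300,300)));print(u-60,v-60)
t=robot.grab_frame("top")[90:300,140:500]; s=robot.grab_frame("scene")[130:250,180:260]
r.append(cv2.resize(s,(200,300))); r=np.hstack(r)
cv2.imwrite("pics/final.png",np.vstack([r[:, :720],cv2.resize(t,(720,300),interpolation=cv2.INTER_AREA)])[:,:,::-1]); st()
E
```

```text
rel t50.6 [ 0.3998 -0.2683  0.0955] F [ 0.7 -0.3  0.1] op 0.0824
295 127
229 127
 t56.1 [ 0.3  -0.5   0.26] F [-0.6 -0.2 -0.6] op 0.0820
```

View pics/final.png

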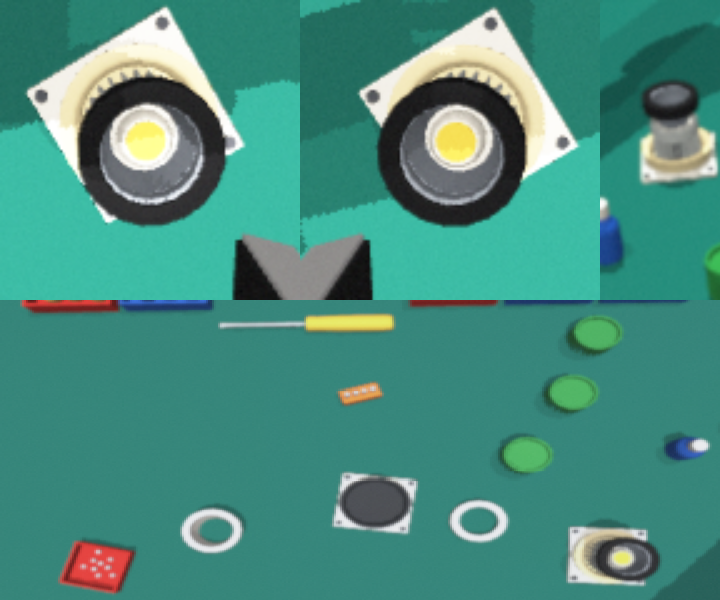

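The final picture shows the ring level on the stack at (152,152) and (452,152), and the stack upright in the nest. The white ring, white reflector, tray, bottle and green sinks look undisturbed, so I'm handing in.

```bash
python3 -c "
from rig import robot; robot.sign_off(); print('done')"
```

```text
the job is handed in; nothing more can be done
done
```

The spotlight is built in the cream nest: heat sink, LED module, mirror reflector and black ring, each lowered home and released before the next. I handed it in at about 56 s of the 122 s allowed.

- **Seating:** every part made contact within about 0.5 mm of its calculated seated height. The final wrist, scene and top pictures show the stack upright and the ring level.
- **Left alone:** the white ring, white reflector, screw tray, blue bottle and green heat sinks look unmoved by eye. I did not measure their positions again.
- **Where checks disagreed:** the two-view heights of the placed heat sink and reflector came out about 6–7 mm low. The contact heights and pictures matched the expected values, so I put this down to calibration error.
- **Contact during the module press:** the fingertips rested on the heat sink's rim with about 12 N.
- **Oversize picture:** one crop I viewed was 1584 x 792, over the 800 x 600 limit.

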